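# Weigh the curing salt and set the stone mill to coarse

### The arm

A 6-joint arm with a two-finger parallel gripper is mounted at the origin on a cart in front of the work surface, level with it; the furniture and walls round the work are solid. World frame = base frame: x ahead of the robot, y to its left, z up, the work surface at z = 0. Lengths are in m, angles in rad, forces in N, time in s.
With the tool pointing down it reaches from about 0.25 to 0.85 m from the base axis. Payload 12.5 kg.
Tool frame: the origin (TCP) lies at the very end of the fingers, on their centre line; the grasp point (between the pads) lies env.grip_depth behind it (env.grip_depth is the distance from the TCP to the grasp point, in m); z points along the fingers, y is the line along which they close (so a half turn about z gives the same grasp; the last joint's range is limited). The gripper opens to 93 mm and grips with 3 to 60 N. Pads are 15 mm wide; open, the fingers measure 128 mm over their backs; the gripper's body (75 mm by 188 mm) begins 65 mm behind the grasp point.
Start: joints at [1.196, 0.351, 1.652, -0, 1.139, -0.085], TCP at [0.157, 0.527, 0.219] pointing down, gripper open.
Joint ranges: [-2.75, 2.75], [-0.79, 2.1], [0.01, 2.65], [-1.57, 4.71], [0.07, 3.14], [-2.87, 2.87]. Speed limits (rad/s): [2.22, 2.22, 2.79, 3.14, 3.14, 3.14].

### API

Orientations are given as [roll, pitch, yaw] about the fixed x, y, z axes, in that order (R = Rz(yaw) Ry(pitch) Rx(roll)).
In Python, from plant import env gives the robot as it stands. The module is installed in compiled form; this text tells all that it offers. Calls block until the motion is done:
- env.goto(position, orientation): joint-space move of the TCP to a pose.
- env.servo_line(position, attitude=None, vel=0.15, max_force=None): straight line of the TCP; attitude=None keeps the orientation; vel is the mean speed in m/s. With max_force (N) it stops when the force on the tool has changed by that much, and returns True; else False.
- env.set_joints(angles): joint-space move.
- env.grip(opening, grip_force=None): finger opening in m; grip_force is the grip in N (None keeps the last); returns when the fingers have stopped.
- env.wait(seconds).
- env.solve_ik(position, orientation): joint angles nearest the present ones, or None.
- env.get_image(name): name is "scene" or "top" or "wrist"; returns a dict with "image" (420x560x3 uint8, red, green, blue), "z_map" (420x560 float32, m along the optical axis (not along the pixel's ray), 0 where there is no reading), "fovy" (degrees; the focal length in pixels is half the picture's height over the tangent of half this angle, whatever the lens; pixels are square), "cx", "cy" (the principal point, pixels), "R" (3x3) and "t" (3): a world point X has camera coordinates R X + t. Camera axes: x right, y down, z forward; pixel columns grow to the right and rows downward; lengths in m; the calibration is good to about 2 mm. A picture is of the moment at which its call begins.
A pose or a line that the arm cannot do raises env.PlanningError and nothing moves.
- env.close_job(): hands the job in; it is judged then, once.
Readings, each from a call of its own:
- env.read_time_s(): time.
- env.read_qpos(): joint angles.
- env.read_qd(): joint speeds.
- env.read_effort(): joint torques, N m.
- env.read_ee_pos(): TCP position.
- env.read_tcp_rot(): TCP orientation.
- env.read_force(): force on the tool from outside, world axes, zero at the start.
- env.read_wrist_torque(): the same for the moment, N m.
- env.read_width(): finger opening in m.
- env.read_grasp_force(): force on a finger pad.
Only numpy, scipy, OpenCV 4.12 (cv2) and the standard library are available. Lean on these libraries where they do the work, as an engineer would, in place of code of your own. Each camera call takes 0.05 s, during which the arm holds its last target. There are 200 camera calls.

### The job

Get the salt for the ham cure ready: add small rock-salt lumps from the board to the pan of the dial scale until, with the scale left alone, the red pointer comes to rest inside the green band. Then zero the stone mill: take its handwheel by the black revolving handle, wind it clockwise (seen from above) until it stops, and back it off exactly two full turns anticlockwise for a coarse grind. Finish while still gripping the handle there, so that the setting cannot creep while I tighten the brass lock ring under the wheel - and do not shift the bowl, onion, spoon, tin, jars or bottle that stand round about.

Things in the scene. Friction and masses are not known exactly. Their poses are not given: they have to be found in the camera images.
- mill: Stone mill, fixed to the worktop: round beech body 164 mm across, steel funnel hopper 180 mm across above it (rim at 150 mm), a chute on the side that faces the robot, and a dark steel handwheel on top. Origin under the centre of the body; its z axis, straight up, is the axis of the wheel. It may stand left or right, in exchange with the scale.
- mill_wheel_centre (a point): Centre of the handwheel on its axis, level with the rim (rim 100 mm across over all, 12 mm thick, about 190 mm above the worktop when closed). The wheel climbs 2.5 mm per turn as it opens.
- mill_handle: Black revolving handle that stands upright on the wheel's rim, 42 mm from the wheel's axis: 56 mm tall, 17 mm across at its foot swelling to 25 mm near the top. Its top is about 255 mm above the worktop. Origin at its foot, z up along it. It spins freely on its own pin (its yaw means nothing), so a gripper holding it from above can go round without turning.
- mill_handle_grip (a point): Grip point on the handle's axis, 34 mm above its foot and 22 mm below its top, about 24 mm across there.
- mill_wheel (a joint): Angle of the handwheel (rad): 0 at the closed stop, growing anticlockwise seen from above as it is opened, 6.283 per turn, up to 28.27. Starts between 2.0 and 5.0. It takes about 0.10 N m to turn (2.4 N at the handle), stays where it is left, and comes to a hard stop at 0.
- scale: Dial spring scale, fixed to the worktop: red body 126 x 150 mm, 109 mm high, with a round white dial on the side that faces the robot and a steel pan on top. Origin under the centre of its foot, z up, dial towards its -x.
- scale_pan_floor (a point): Centre of the pan's flat inner floor (radius 62 mm, with a flared rim 14 mm higher, 172 mm across); it lies 150 mm above the worktop when empty and sinks 0.05 mm per gram. The large lump lies on the floor 34 mm from the centre, away from the dial (the scale's +x).
- scale_pointer (a joint): Angle of the scale's red pointer (rad), 0 at the top of the dial with the pan empty, clockwise positive, 0.01 rad per gram. The green band runs from 2.25 to 2.97 (225 to 297 g). Each small lump adds about 0.6; one or two are needed (it starts between 1.2 and 1.95).
- salt_board: Dark wooden board 200 x 120 x 15 mm that carries the three small salt lumps. Origin under its centre; its long side is its x axis.
- salt_1: Small faceted chunk of pink rock salt, 32 to 40 mm across (whichever way it is taken), about 32 mm high, about 60 g, on the board. Origin at the centre of its underside, z up.
- salt_2: Small lump like salt_1.
- salt_3: Small lump like salt_1.
- salt_big: Large lump of pink rock salt, about 50 mm across and 45 mm high, that already lies in the pan; 120 to 195 g. Origin at the centre of its underside.
- mixing_bowl: Bystander: teal bowl, 160 mm across, 82 mm high. Origin under its centre.
- onion: Bystander: brown onion, 85 mm across. Origin under its centre.
- teaspoon: Bystander: steel teaspoon, 130 mm long, lying on the worktop. Origin under its centre.
- red_spice_jar: Bystander: spice jar with a red cap, 47 mm across, 97 mm high. Origin under its centre.
- squat_tin: Bystander: low tin, 86 mm across, 40 mm high. Origin under its centre.
- spice_jar_3: Bystander: spice jar with a dark cap, 44 mm across, 105 mm high. Origin under its centre.
- bottle_1: Bystander: white-capped bottle, 46 mm across, 90 mm high. Origin under its centre.

How it is judged:
By the outcome, as a careful person would: the job done as asked, in the order asked, and still so for the second after the job is handed in, while the arm keeps its last pose, push and grip.
It also fails if it takes over 72 s, if anything falls off the work surface, if the arm or the gripper's body presses on something with over 40 N, if the wrist force passes 120 N, or if a joint passes its speed limit or range.

## Working session

There is one attempt and no reset: what is moved stays moved. The work goes in short steps, each a Python script; the robot and the scene stay as the last script left them, time stands still between calls to the robot, and variables do not carry over. Pictures are saved under pics/ and viewed, at most 10 in all, crops included, and the job is handed in when it is done.

```bash
mkdir -p pics; cat > h.py <<'E'
import numpy as np, cv2
from plant import env
def cam(n):
    d=env.get_image(n); d['f']=210/np.tan(np.radians(d['fovy'])/2); return d
def cloud(d):
    z=d['z_map'].astype(float); v,u=np.mgrid[:z.shape[0],:z.shape[1]]
    P=np.stack([(u-d['cx'])/d['f']*z,(v-d['cy'])/d['f']*z,z],-1)
    W=(P-d['t'])@d['R']; W[z==0]=np.nan; return W
def save(d,n): cv2.imwrite('pics/'+n,d['image'][:,:,::-1])
E
python3 - <<'E'
from h import *
import pickle
for n in ('top','scene'):
    d=cam(n); save(d,n+'1.png'); pickle.dump(d,open(n+'1.pkl','wb')); print(n,d['fovy'],d['cx'],d['cy'],(-d['R'].T@d['t']).round(3),d['R'].round(2).tolist(),(d['z_map']==0).mean())
print(env.grip_depth,env.read_time_s(),env.read_tcp_rot())
E
```

```text
top 44.32920209613921 283.77781802866974 215.6891658424841 [0.366 0.097 1.629] [[-0.0, -1.0, -0.02], [-0.99, 0.01, -0.11], [0.11, 0.02, -0.99]] 0.00399234693877551
scene 54.86960706341906 282.7539491502453 212.6562340161548 [-0.12  -0.658  0.704] [[0.75, -0.66, -0.03], [-0.32, -0.34, -0.88], [0.57, 0.68, -0.47]] 0.004145408163265306
0.0188 0.1 [-3.14059525e+00 -7.71843822e-05  2.85179594e+00]
```

View pics/top1.png

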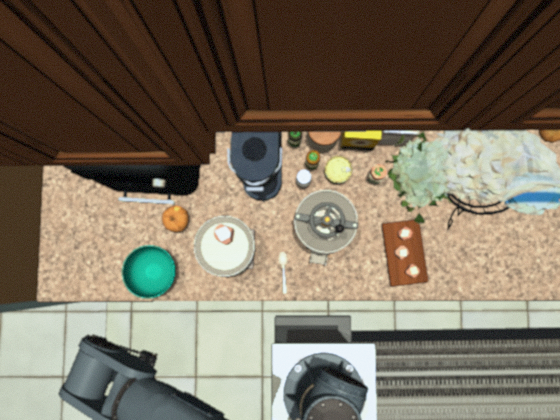

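View pics/scene1.png

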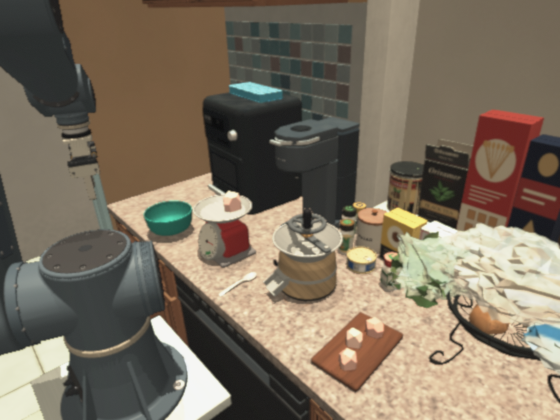

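The top view shows the scale at pixel (225,246) with its big lump at (224,233), and the mill at (326,222) with its black handle near (340,229). The board is at (405,252), with lumps at (406,233), (402,252) and (413,270). Next I measure them from the depth maps of both views.

```bash
cat > m.py <<'E'
from h import *
import pickle
from scipy import ndimage as nd, optimize as op
C={n:pickle.load(open(n+'1.pkl','rb')) for n in('top','scene')}
W={n:cloud(C[n]) for n in C}
w=W['top']
for n,(u,v) in dict(s1=(406,233),s2=(402,252),s3=(413,270),big=(224,233),mill=(326,222),handle=(340,229),pan=(225,250),bowl=(149,271),onion=(175,218),tin=(338,170),jar=(313,160),bot=(304,178),redjar=(376,174),spoon=(283,259),board=(390,255)).items(): print(n,w[v,u].round(3))
# salts, both views: board box, pink, z above board
for n in C:
    P=W[n]; im=C[n]['image'].astype(int)
    m=(P[...,2]>.024)&(P[...,2]<.07)&(P[...,0]>.3)&(P[...,0]<.55)&(P[...,1]<-.12)&(P[...,1]>-.33)
    l,k=nd.label(m)
    for i in range(1,k+1):
        q=P[l==i]
        if len(q)>20: print(n,'lump',len(q),q.min(0).round(3),q.max(0).round(3),q.mean(0).round(3))
    m=(P[...,2]>.005)&(P[...,2]<.022)&(P[...,0]>.25)&(P[...,0]<.55)&(P[...,1]<-.1)&(P[...,1]>-.35)
    q=P[m]; print(n,'board',np.median(q[:,2]),cv2.minAreaRect((q[:,:2]).astype(np.float32)))
    # mill: points above .2 near
    m=(P[...,2]>.2)&(P[...,2]<.3)&(np.hypot(P[...,0]-w[222,326,0],P[...,1]-w[222,326,1])<.09)
    q=P[m]; print(n,'handle',len(q),q.min(0).round(3),q.max(0).round(3),np.median(q,0).round(3))
    c0=w[222,326]
    m=(P[...,2]>.12)&(P[...,2]<.165)&(np.hypot(P[...,0]-c0[0],P[...,1]-c0[1])<.13); q=P[m]
    print(n,'hopper',q.min(0).round(3),q.max(0).round(3))
    c0=w[250,225]
    m=(P[...,2]>.14)&(P[...,2]<.18)&(np.hypot(P[...,0]-c0[0],P[...,1]-c0[1])<.12); q=P[m]
    print(n,'pan',q.min(0).round(3),q.max(0).round(3))
    m=(P[...,2]>.17)&(P[...,2]<.21)&(np.hypot(P[...,0]-c0[0],P[...,1]-c0[1])<.12); q=P[m]
    print(n,'big',q.min(0).round(3),q.max(0).round(3))
t=C['top']['image'][120:310,120:440,::-1]; cv2.imwrite('pics/topc.png',cv2.resize(t,None,fx=2.5,fy=2.5,interpolation=cv2.INTER_CUBIC)[:600,:800])
E
python3 m.py
```

```text
s1 [ 0.488 -0.254  0.043]
s2 [ 0.43  -0.239  0.047]
s3 [ 0.375 -0.271  0.05 ]
big [0.479 0.287 0.189]
mill [0.508 0.001 0.197]
handle [ 0.483 -0.031  0.262]
pan [0.434 0.29  0.141]
bowl [0.375 0.546 0.005]
onion [0.536 0.453 0.068]
tin [ 0.688 -0.05   0.033]
jar [0.704 0.032 0.106]
bot [0.653 0.059 0.09 ]
redjar [ 0.661 -0.157  0.103]
spoon [ 0.411  0.125 -0.004]
board [ 0.422 -0.208  0.021]
top lump 131 [ 0.47  -0.272  0.025] [ 0.508 -0.23   0.053] [ 0.489 -0.249  0.043]
top lump 123 [ 0.412 -0.257  0.025] [ 0.449 -0.219  0.054] [ 0.431 -0.237  0.041]
top lump 122 [ 0.357 -0.29   0.024] [ 0.393 -0.25   0.053] [ 0.374 -0.269  0.042]
top board 0.013451134165159286 ((0.4155125617980957, -0.225387841463089), (0.24765311181545258, 0.26539304852485657), 89.8896255493164)
top handle 152 [ 0.469 -0.046  0.2  ] [0.564 0.046 0.262] [ 0.495 -0.02   0.204]
top hopper [ 0.426 -0.091  0.12 ] [0.606 0.09  0.165]
top pan [0.359 0.207 0.14 ] [0.534 0.38  0.18 ]
top big [0.452 0.269 0.17 ] [0.506 0.32  0.196]
scene lump 251 [ 0.467 -0.276  0.024] [ 0.499 -0.232  0.05 ] [ 0.481 -0.259  0.039]
scene lump 229 [ 0.408 -0.263  0.024] [ 0.439 -0.224  0.05 ] [ 0.421 -0.248  0.039]
scene lump 270 [ 0.351 -0.295  0.024] [ 0.386 -0.256  0.05 ] [ 0.366 -0.279  0.04 ]
scene board 0.014819595523088461 ((0.42803865671157837, -0.2574492394924164), (0.20170950889587402, 0.12077924609184265), 6.566920280456543)
scene handle 193 [ 0.472 -0.046  0.2  ] [0.52  0.002 0.258] [ 0.478 -0.04   0.235]
scene hopper [ 0.422 -0.096  0.12 ] [0.606 0.088 0.165]
scene pan [0.356 0.201 0.14 ] [0.529 0.377 0.18 ]
scene big [0.447 0.263 0.17 ] [0.5   0.312 0.19 ]
```

View pics/topc.png

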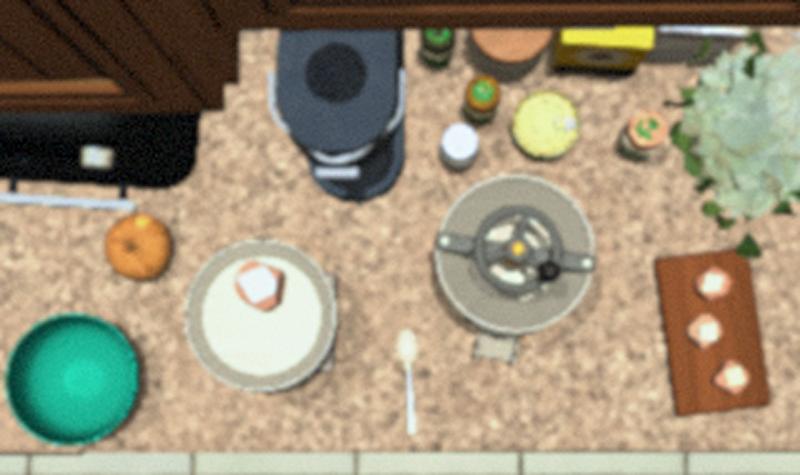

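The crop confirms that layout: handle at about (550,270), lumps at (714,283), (705,330) and (733,377) in crop pixels, and nothing between them that blocks the gripper. Next I move over the board, take wrist views from two places, and crop the dial.

```bash
cat >> h.py <<'E'
pi=np.pi
def lumps(P,zlo=.024,zhi=.07):
    from scipy import ndimage as nd
    m=(P[...,2]>zlo)&(P[...,2]<zhi)&(P[...,0]>.33)&(P[...,0]<.53)&(P[...,1]<-.2)&(P[...,1]>-.32)
    l,k=nd.label(m); return [P[l==i] for i in range(1,k+1) if (l==i).sum()>60]
E
python3 - <<'E'
from h import *
import pickle
d=pickle.load(open('scene1.pkl','rb'))
cv2.imwrite('pics/dial1.png',cv2.resize(d['image'][215:270,180:260,::-1],None,fx=8,fy=8,interpolation=cv2.INTER_CUBIC))
p=env.read_ee_pos(); env.servo_line([p[0],p[1],.38],vel=.25)
env.goto([.42,-.20,.36],[pi,0,0]); print(env.read_time_s())
for i,x in enumerate((.42,.36)):
    if i: env.servo_line([.38,-.25,.30],vel=.2)
    d=cam('wrist'); save(d,f'w{i}.png'); print((-d['R'].T@d['t']).round(3),d['R'].round(2).tolist(),env.read_ee_pos().round(4))
    for q in lumps(cloud(d)): print(len(q),q.min(0).round(3),q.max(0).round(3),q.mean(0).round(3))
    pickle.dump(d,open(f'w{i}.pkl','wb'))
print(env.read_time_s())
E
```

```text
3.6167
[ 0.488 -0.199  0.527] [[0.0, -1.0, -0.0], [-0.97, -0.0, 0.25], [-0.25, 0.0, -0.97]] [ 0.4202 -0.1996  0.36  ]
559 [ 0.47  -0.276  0.024] [ 0.509 -0.234  0.05 ] [ 0.489 -0.253  0.044]
488 [ 0.41  -0.262  0.024] [ 0.45  -0.223  0.051] [ 0.432 -0.242  0.043]
472 [ 0.354 -0.293  0.024] [ 0.394 -0.254  0.051] [ 0.376 -0.272  0.043]
[ 0.448 -0.249  0.468] [[-0.0, -1.0, -0.0], [-0.97, 0.0, 0.25], [-0.25, 0.0, -0.97]] [ 0.3807 -0.2498  0.301 ]
795 [ 0.469 -0.276  0.024] [ 0.509 -0.235  0.05 ] [ 0.488 -0.254  0.044]
643 [ 0.411 -0.262  0.025] [ 0.449 -0.224  0.05 ] [ 0.431 -0.243  0.044]
603 [ 0.355 -0.294  0.024] [ 0.394 -0.254  0.05 ] [ 0.376 -0.273  0.043]
4.3083
```

View pics/dial1.png

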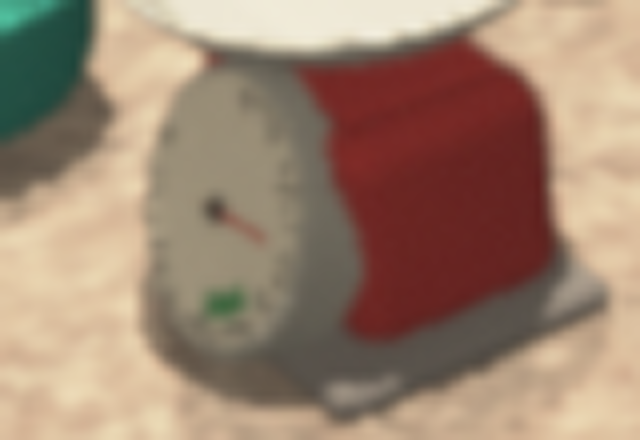

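View pics/w0.png

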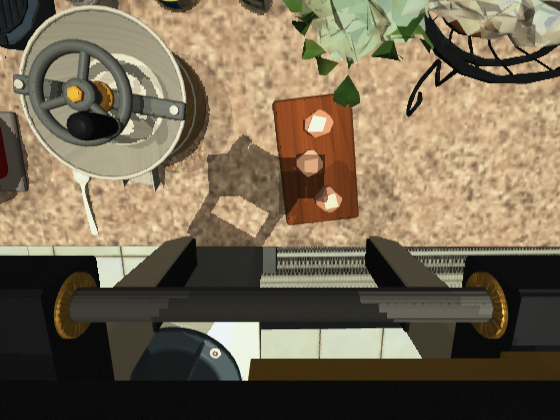

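The wrist view shows the three lumps on the board at (318,123), (310,161) and (328,199), and the wheel with its handle at (95,127). In the dial crop the pointer runs from (215,208) to (265,240) and the green band sits at (225,302). I'll turn that into an angle with the calibration and fetch the first lump.

```bash
cat >> h.py <<'E'
def pointer(d,cen,tip,green):
    # pixels -> angle on dial plane; scale yaw free, chosen so that the green band lies at 2.61
    w=cloud(d); z=d['z_map']; u,v=[int(round(a)) for a in cen]; X0=np.nanmedian(w[v-1:v+2,u-1:u+2].reshape(-1,3),0)
    def ang(px,yaw):
        n=np.array([-np.cos(yaw),-np.sin(yaw),0]); o=-d['R'].T@d['t']
        g=lambda p:(lambda r:o+r*((X0-o)@n)/(r@n))(d['R'].T@np.array([(p[0]-d['cx'])/d['f'],(p[1]-d['cy'])/d['f'],1]))
        q=g(px)-g(cen); right=np.array([np.sin(yaw),-np.cos(yaw),0]); return np.arctan2(q@right,q[2])%(2*pi)
    return X0.round(3),[(y,round(ang(tip,y),2),round(ang(green,y),2)) for y in (-.2,-.1,0,.1,.2)]
def pick(x,y,ztop=.018):
    env.grip(.058,25); env.goto([x,y,.12],[pi,0,0]); env.servo_line([x,y,ztop],vel=.12)
    env.grip(.0); print('w',env.read_width(),'f',env.read_grasp_force(),env.read_ee_pos()); env.servo_line([x,y,.25],vel=.3)
E
python3 - <<'E'
from h import *
import pickle
d=pickle.load(open('scene1.pkl','rb'))
f=lambda a,b:(180+(a+.5)/8-.5,215+(b+.5)/8-.5)
print(pointer(d,f(215,208),f(265,240),f(225,302)))
for i in(0,1):
    P=cloud(pickle.load(open(f'w{i}.pkl','rb'))); c=np.array([.515,-.002])
    r=np.hypot(P[...,0]-c[0],P[...,1]-c[1])
    h=P[(P[...,2]>.235)&(P[...,2]<.28)&(r<.07)]; print('handle',len(h),h.min(0).round(3),h.max(0).round(3),h.mean(0).round(3))
    h=P[(P[...,2]>.185)&(P[...,2]<.203)&(r<.06)]
    if len(h): print('rim',h.min(0).round(4),h.max(0).round(4))
    h=P[(P[...,2]>.135)&(P[...,2]<.16)&(r>.07)&(r<.1)]
    if len(h): print('hopper',h.min(0).round(4),h.max(0).round(4))
pick(.489,-.254); print(env.read_width(),env.read_time_s())
E
```

```text
(array([0.377, 0.292, 0.063]), [(-0.2, np.float64(1.29), np.float64(3.22)), (-0.1, np.float64(1.4), np.float64(3.2)), (0, np.float64(1.51), np.float64(3.19)), (0.1, np.float64(1.63), np.float64(3.18)), (0.2, np.float64(1.75), np.float64(3.18))])
handle 900 [ 0.475 -0.046  0.235] [ 0.499 -0.022  0.258] [ 0.487 -0.037  0.251]
rim [ 0.4668 -0.053   0.1856] [0.5649 0.0462 0.2029]
hopper [ 0.4248 -0.0947  0.135 ] [0.6077 0.0886 0.16  ]Traceback (most recent call last):
  File "<stdin>", line 9, in <module>
    return umr_minimum(a, axis, None, out, keepdims, initial, where)
ValueError: zero-size array to reduction operation minimum which has no identity
```

```bash
cat >> h.py <<'E'
def dial(d,cen,tip,greens,box):
    w=cloud(d); o=-d['R'].T@d['t']; ray=lambda p:d['R'].T@np.array([(p[0]-d['cx'])/d['f'],(p[1]-d['cy'])/d['f'],1])
    u0,v0,a,b=box; vv,uu=np.mgrid[:420,:560]; m=((uu-u0)/a)**2+((vv-v0)/b)**2<1
    q=w[m]; q=q[np.isfinite(q).all(1)]; q=q[np.abs(q[:,0]-np.median(q[:,0]))<.03]
    for _ in range(3):
        c=q.mean(0); n=np.linalg.svd(q-c)[2][2]; e=np.abs((q-c)@n); q=q[e<2.5*np.median(e)+1e-4]
    if n[0]>0:n=-n
    g=lambda p:o+ray(p)*((c-o)@n)/(ray(p)@n)
    right=np.cross([0,0,1],n); right/=np.linalg.norm(right); up=np.cross(n,right)
    A=lambda p:np.arctan2((g(p)-g(cen))@right,(g(p)-g(cen))@up)%(2*pi)
    return n.round(3),c.round(3),len(q),'tip',A(tip),'green',[A(x) for x in greens]
E
python3 - <<'E'
from h import *
import pickle
d=pickle.load(open('scene1.pkl','rb'))
f=lambda a,b:(180+(a+.5)/8-.5,215+(b+.5)/8-.5)
print(dial(d,f(215,208),f(265,240),[f(207,310),f(225,302),f(243,296)],(*f(220,208),7,14)))
pick(.489,-.254); print(env.read_width(),env.read_time_s())
E
```

```text
(array([-0.928,  0.035,  0.372]), array([0.38 , 0.291, 0.065]), 263, 'tip', np.float64(1.4963450705962524), 'green', [np.float64(2.8652453379719627), np.float64(2.5279170509059963), np.float64(2.193815341102225)])
w 0.04160624102126433 f 24.921760956931394 [ 0.48926179 -0.2540833   0.01852614]
0.04146954129533711 8.2667
```

The dial plane leans back. Corrected for that, the green band measures 2.19 to 2.87 (2.25 to 2.97 nominal) and the pointer sits at about 1.5 to 1.55, so two lumps should land near 2.75. Placing the first.

```bash
cat >> h.py <<'E'
def place(x,y,zf):
    p=env.read_ee_pos(); env.servo_line([p[0],p[1],.34],vel=.3)
    env.goto([x,y,.30],[pi,0,pi/2]); print('carried w',env.read_width())
    env.servo_line([x,y,zf+.03],vel=.25); hit=env.servo_line([x,y,zf+.007],vel=.06,max_force=6)
    print('hit',hit,env.read_ee_pos().round(4)); env.grip(.052)
    env.servo_line([x,y,zf+.05],vel=.1); env.servo_line([x,y,.33],vel=.3)
E
python3 - <<'E'
from h import *
import pickle
place(.440,.327,.142); print(env.read_time_s())
env.wait(.3)
d=cam('scene'); save(d,'s2.png'); pickle.dump(d,open('scene2.pkl','wb')); 
a=cv2.resize(d['image'][185:270,180:260,::-1],None,fx=7,fy=7,interpolation=cv2.INTER_CUBIC); cv2.imwrite('pics/dial2.png',a)
E
```

```text
carried w 0.04142274053420123
hit False [0.44   0.327  0.1489]
13.6417
```

View pics/dial2.png

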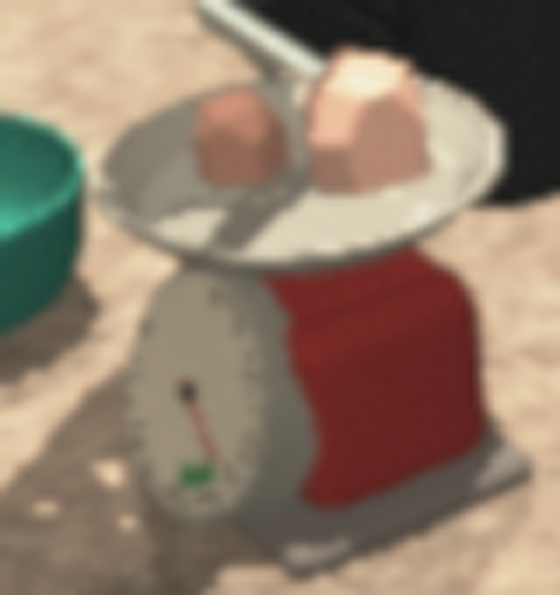

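The first lump sits flat in the pan at crop (240,140). The pointer tip is at (217,458) and the hub at (187,391), close to the upper-right end of the green band, whose corner is near (213,465). I'll compute the angle and fetch the second lump.

```bash
python3 - <<'E'
from h import *
import pickle
d=pickle.load(open('scene2.pkl','rb'))
f=lambda a,b:(180+(a+.5)/7-.5,185+(b+.5)/7-.5)
print(dial(d,f(187,391),f(217,458),[f(180,480),f(196,475),f(211,467)],(*f(192,391),7,13)))
d=cam('scene')
def tip(d):  # red pointer direction, automatic
    im=d['image'].astype(int); v,u=np.mgrid[:420,:560]; m=(u>196)&(u<216)&(v>228)&(v<258)&(im[...,0]-im[...,1]>45)&(im[...,0]-im[...,2]>40)
    return np.c_[u[m],v[m],(im[...,0]-im[...,1])[m]].tolist()
print(tip(d))
e=env.read_time_s(); env.goto([.430,-.2425,.34],[pi,0,0]); pick(.430,-.2425); print(e,env.read_time_s())
E
```

```text
(array([-0.926,  0.037,  0.375]), array([0.38 , 0.291, 0.064]), 258, 'tip', np.float64(2.032323839761658), 'green', [np.float64(2.8600844217038275), np.float64(2.52091374482276), np.float64(2.192421272666719)])
[]
w 0.03984983909963076 f 25.02060045604594 [ 0.43021315 -0.24260729  0.01837719]
14.0417 19.7167
```

After one lump the pointer reads about 2.03 raw, or 2.1 corrected. A second brings it to about 2.7, so I place it.

```bash
python3 - <<'E'
from h import *
import pickle
place(.440,.256,.139); print(env.read_time_s())
env.goto([.40,.0,.34],[pi,0,pi/2])
d=cam('scene'); pickle.dump(d,open('scene3.pkl','wb')); 
a=cv2.resize(d['image'][185:270,180:260,::-1],None,fx=7,fy=7,interpolation=cv2.INTER_CUBIC)
d=cam('wrist'); pickle.dump(d,open('w3.pkl','wb')); save(d,'w3.png')
b=cv2.imread('pics/w3.png'); cv2.imwrite('pics/c3.png',np.hstack([cv2.resize(a[:,:440],(308,416)),cv2.resize(b,(490,416))]))
P=cloud(d); c=np.array([.515,-.002]); r=np.hypot(P[...,0]-c[0],P[...,1]-c[1])
for nm,lo,hi,a,b in(('handle',.235,.28,0,.075),('htop',.25,.28,0,.075),('rim',.186,.21,.0,.06),('hopper',.135,.16,.07,.1)):
    h=P[(P[...,2]>lo)&(P[...,2]<hi)&(r>a)&(r<b)]
    if len(h): print(nm,len(h),h.min(0).round(4),h.max(0).round(4),h.mean(0).round(4))
print(env.read_time_s(),env.read_force())
E
```

```text
carried w 0.03982656001055777
hit False [0.44   0.256  0.1459]
24.8583
handle 732 [ 0.4737 -0.0429  0.2351] [ 0.4959 -0.0198  0.2581] [ 0.4832 -0.0288  0.251 ]
htop 493 [ 0.4749 -0.0429  0.25  ] [ 0.4959 -0.0208  0.2581] [ 0.4844 -0.0305  0.2544]
rim 4449 [ 0.4656 -0.0511  0.1865] [0.5643 0.0471 0.2099] [0.5156 0.0037 0.1973]
hopper 6256 [ 0.4237 -0.0928  0.135 ] [0.6069 0.0895 0.16  ] [0.5242 0.0161 0.1466]
25.975 [0.01263192 0.55523401 0.75324467]
```

View pics/c3.png

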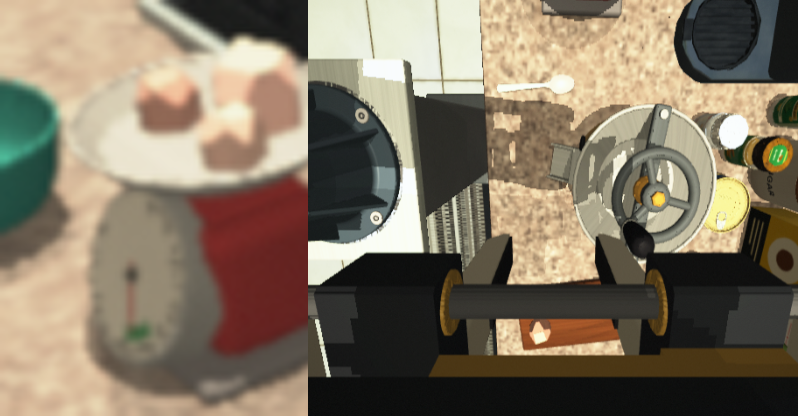

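The pointer now points straight down into the middle of the green band, with tip (132,330) over the green at (137,330). Both small lumps lie in the pan. The wheel centre is (.5153,-.0026) and the handle (.4858,-.0326), which gives a radius of 42.1 mm as expected. Next I check the hub height, then grip the handle and wind clockwise.

```bash
cat >> h.py <<'E'
C=np.array([.5153,-.0026]); RAD=.042; ORI=[pi,0,pi/2]
def arc(phi,dphi,z,n,vel=.1,mf=None,log=True):
    """go round by dphi in n chords, z climbing 2.5 mm/turn; stops at max_force"""
    for i in range(1,n+1):
        p=phi+dphi*i/n; zz=z+.0025*dphi*i/n/(2*pi)
        hit=env.servo_line([C[0]+RAD*np.cos(p),C[1]+RAD*np.sin(p),zz],vel=vel,max_force=mf)
        F=env.read_force(); e=env.read_ee_pos(); a=np.arctan2(e[1]-C[1],e[0]-C[0])
        t=np.array([-np.sin(p),np.cos(p)]); r=np.array([np.cos(p),np.sin(p)])
        if log: print(f'{p:.2f} act {a:.3f} r {np.hypot(*(e[:2]-C)):.4f} Ft {F[:2]@t:.1f} Fr {F[:2]@r:.1f} Fz {F[2]:.1f}',hit)
        if hit: return p,zz,True
    return p,zz,False
E
python3 - <<'E'
from h import *
import pickle,sys
P=cloud(pickle.load(open('w3.pkl','rb'))); r=np.hypot(P[...,0]-C[0],P[...,1]-C[1]); print('hub',np.nanmax(P[...,2][r<.022]))
if np.nanmax(P[...,2][r<.022])>.222: sys.exit()
z=.217; h=[.4858,-.0326]
env.grip(.055,20); env.goto([*h,.29],ORI); print(env.servo_line([*h,z],vel=.12,max_force=8))
F0=env.read_force(); env.grip(0); print('w',env.read_width(),env.read_grasp_force(),F0,env.read_force(),env.read_ee_pos())
if env.read_width()<.018: sys.exit()
phi=np.arctan2(h[1]-C[1],h[0]-C[0])
print(arc(phi,-pi/4,z,3,mf=12),env.read_time_s())
E
```

```text
hub 0.20742551421253708
False
w 0.023914807941376657 19.999996684491634 [ 0.59155251  0.45658091 -0.4411774 ] [3.0956474  0.42674943 0.89006851] [ 0.48611801 -0.0326067   0.21712788]
-2.61 act -2.619 r 0.0419 Ft -2.4 Fr -2.7 Fz 1.0 False
-2.87 act -2.876 r 0.0419 Ft -2.6 Fr -2.7 Fz 1.0 False
-3.13 act -3.135 r 0.0419 Ft -1.8 Fr -2.8 Fz 1.3 False
(np.float64(-3.1331894900421458), 0.2166875, False) 28.9333
```

Gripped cleanly (24 mm), and the forces stay low. I keep winding clockwise to the stop.

```bash
python3 - <<'E'
from h import *
e=env.read_ee_pos(); phi=-3.1332
r=arc(phi,-4.71,.2167,18,mf=10); print(r,env.read_time_s(),env.read_ee_pos(),env.read_force(),env.read_width())
E
```

```text
-3.39 act 2.887 r 0.0419 Ft -1.8 Fr -1.3 Fz 2.0 False
-3.66 act 2.625 r 0.0419 Ft -2.6 Fr -1.8 Fz 1.8 False
-3.92 act 2.360 r 0.0419 Ft -2.1 Fr -0.3 Fz 2.9 False
-4.18 act 2.099 r 0.0419 Ft -2.0 Fr 0.7 Fz 3.1 False
-4.44 act 1.838 r 0.0420 Ft -2.9 Fr 2.0 Fz 3.1 False
-4.70 act 1.575 r 0.0420 Ft -2.7 Fr 2.7 Fz 3.4 False
-4.96 act 1.312 r 0.0420 Ft -2.3 Fr 3.5 Fz 4.3 False
-5.23 act 1.049 r 0.0421 Ft -2.3 Fr 5.2 Fz 3.1 False
-5.49 act 0.787 r 0.0421 Ft -1.2 Fr 3.5 Fz 4.1 False
-5.75 act 0.524 r 0.0421 Ft -0.9 Fr 4.3 Fz 4.6 False
-6.01 act 0.261 r 0.0421 Ft -2.3 Fr 5.3 Fz 4.6 False
-6.27 act -0.000 r 0.0421 Ft -0.7 Fr 5.6 Fz 5.7 False
-6.53 act -0.215 r 0.0424 Ft 11.8 Fr -0.0 Fz 2.3 True
(-6.534866666666666, 0.21534651983812267, True) 32.2417 [ 0.5567524  -0.01163505  0.21562094] [ 2.92432902 11.47126951  2.34155533] 0.023185257582867932
```

The stop came after about 4.15 rad with a clear 12 N tangential rise. I touch it once more slowly to fix the zero, then back off two turns.

```bash
python3 - <<'E'
from h import *
p,z,_=arc(-6.498,.15,.2155,1,vel=.04); 
p,z,h=arc(p,-.4,z,8,vel=.025,mf=9)
e=env.read_ee_pos(); a=np.arctan2(e[1]-C[1],e[0]-C[0]); F=env.read_force(); print('stop',a,h,e,F)
if h:
    p,z,_=arc(a,4*pi,.2155,48,vel=.12,log=False)
    e=env.read_ee_pos(); b=np.arctan2(e[1]-C[1],e[0]-C[0]); env.wait(.3)
    print('end',b,b-a,z,e,env.read_force(),env.read_width(),env.read_grasp_force(),env.read_time_s())
    import pickle
    S=cam('scene'); T=cam('top'); pickle.dump((S,T),open('end.pkl','wb')); W=cam('wrist'); save(W,'we.png')
    A=cv2.resize(S['image'][150:300,130:400,::-1],(540,300)); B=cv2.resize(T['image'][120:300,120:440,::-1],(540,300))
    cv2.imwrite('pics/end.png',np.vstack([A,B]))
E
```

```text
-6.35 act -0.061 r 0.0421 Ft -0.2 Fr 4.8 Fz 4.7 False
-6.40 act -0.110 r 0.0421 Ft 1.7 Fr 5.0 Fz 3.7 False
-6.45 act -0.161 r 0.0421 Ft 2.1 Fr 4.2 Fz 5.3 False
-6.50 act -0.194 r 0.0421 Ft 7.6 Fr 5.3 Fz 4.1 False
-6.55 act -0.219 r 0.0421 Ft 13.7 Fr 5.0 Fz 3.4 False
-6.60 act -0.246 r 0.0421 Ft 20.7 Fr 4.5 Fz 2.9 False
-6.65 act -0.289 r 0.0423 Ft 22.2 Fr 4.7 Fz 2.1 False
-6.70 act -0.340 r 0.0427 Ft 21.5 Fr 6.1 Fz 1.4 False
-6.75 act -0.396 r 0.0432 Ft 20.1 Fr 9.5 Fz 0.5 False
stop -0.3959033124041401 False [ 0.55519207 -0.01927379  0.21617716] [17.49908118 13.75482628  0.54112818]
```

My 9 N limit restarted with every chord, so the fingers were pushed past the stop and slid along the handle. The wheel itself sat hard on its stop, with contact at about -0.17 rad. I relieve the push, open, re-centre on the handle and grip again with the wheel at zero. Then I wind two turns.

```bash
python3 - <<'E'
from h import *
import pickle,sys
a=-.172; z=.2155
e=env.read_ee_pos(); q=a-.224+.06
env.servo_line([e[0]+.0008,e[1]+.0025,z],vel=.03); print('relieved',env.read_force())
env.grip(.045); F=env.read_force(); print('open',F)
g=[C[0]+RAD*np.cos(a),C[1]+RAD*np.sin(a),z]
print(env.servo_line(g,vel=.05,max_force=6),env.read_ee_pos())
W=cam('wrist'); P=cloud(W); r=np.hypot(P[...,0]-g[0],P[...,1]-g[1])
env.grip(0,30); print('grip',env.read_width(),env.read_grasp_force(),env.read_force())
if env.read_width()<.02: sys.exit()
p,z,_=arc(a,pi/2,z,6,vel=.08,mf=15); print(env.read_time_s())
save(W,'w5.png')
E
```

```text
relieved [6.94072407 0.74229721 4.43043068]
open [-0.89061798  0.15467263  0.18591758]
False [ 0.55668521 -0.00941079  0.21548672]
grip 0.02318870404281577 29.999999364372343 [ 2.91947642  0.12343838 -0.37250109]
0.09 act 0.097 r 0.0422 Ft 1.6 Fr 2.8 Fz 0.7 False
0.35 act 0.360 r 0.0420 Ft 1.8 Fr 3.0 Fz 1.1 False
0.61 act 0.623 r 0.0418 Ft 1.3 Fr 1.1 Fz 1.0 False
0.88 act 0.887 r 0.0416 Ft 2.7 Fr -1.2 Fz 2.7 False
1.14 act 1.149 r 0.0416 Ft 1.5 Fr -3.0 Fz 1.5 False
1.40 act 1.409 r 0.0416 Ft 2.3 Fr -4.7 Fz -1.2 False
38.05
```

View pics/w5.png

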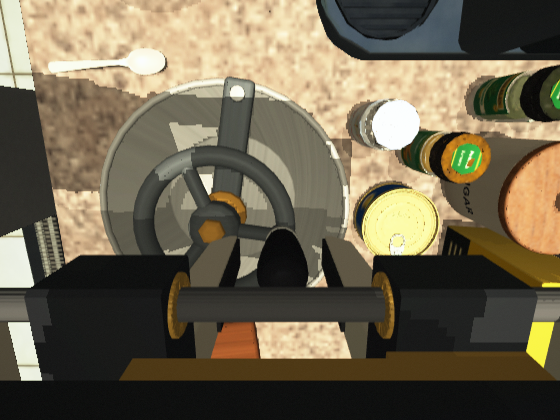

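The wrist view shows the handle at (283,262), centred between the open fingers before the re-grip. The wheel has now turned a quarter turn smoothly, so I finish the two turns.

```bash
python3 - <<'E'
from h import *
import pickle
a=-.172
p,z,h=arc(a+pi/2,3.5*pi,.2155+.000625,42,vel=.12,mf=18,log=False); print(p-a,4*pi,h)
env.wait(.5); e=env.read_ee_pos(); print('end',np.arctan2(*(e[:2]-C)[::-1]),e,env.read_force(),env.read_width(),env.read_grasp_force(),env.read_time_s())
S=cam('scene');T=cam('top');Wr=cam('wrist'); pickle.dump((S,T,Wr),open('end.pkl','wb'))
A=cv2.resize(S['image'][150:300,130:400,::-1],(540,300)); B=cv2.resize(Wr['image'][:,:,::-1],(400,300))
D=cv2.resize(S['image'][220:262,190:230,::-1],(260,300),interpolation=cv2.INTER_CUBIC); E=cv2.resize(T['image'][120:310,40:440,::-1],(540,300))
cv2.imwrite('pics/end.png',np.vstack([np.hstack([A,D]),np.hstack([B,E[:,140:]])]))
E
```

```text
12.566370614359172 12.566370614359172 False
end -0.16673622460981607 [ 0.55699865 -0.00961783  0.22073956] [ 4.65032426  1.95257579 -0.73350864] 0.02323947291788203 30.00008386792615 49.05
```

View pics/end.png

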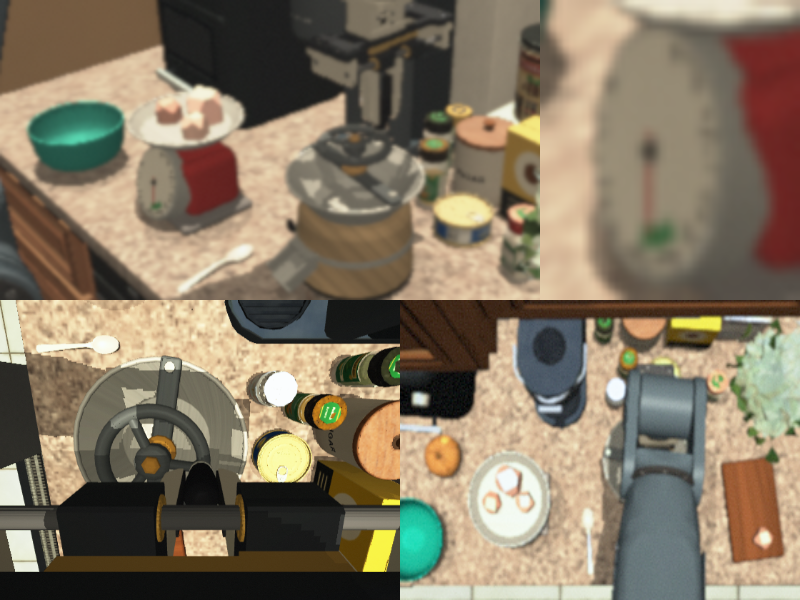

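The pointer rests in the green (tip (650,228) over the band at (655,235)), and the bystanders appear where they were. The wheel stands as it did at the stop, two turns up, and the handle is still gripped. Handing in.

```bash
python3 -c "
from plant import env
print(env.close_job(),env.read_time_s())"
```

```text
the job is handed in; nothing more can be done
the job is handed in; nothing more can be done
```

The job is handed in, with no verdict returned: two small lumps put the pointer in the green band, and the mill was wound to its stop and backed off two turns (12.57 rad at the gripper) with the handle still gripped; on a second touch of the stop the fingers slid along the handle at about 22 N, so I re-gripped at the stop before backing off.

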